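# Shut the printer's scanner unit, then hold its document cover open

### The job

The ink cartridges have just been changed. Gently lower the raised scanner unit, with the document cover lying closed on it, until it is fully home on the printer; then lift the document cover alone by its front lip to about 40 degrees, so that a colleague can lay a page on the glass, while the scanner unit stays shut. Finish while still holding the cover up there (it falls shut if let go), and leave the things standing around the printer alone.

Things in the scene. Friction and masses are not known exactly. Their poses are not given: they have to be found in the camera images.
- printer: Ivory multifunction inkjet printer, fixed. Origin: centre of its underside. It stands side-on to the robot; its x axis runs from its front to its back, z up. Base 310 deep (x -155 to 155), 420 wide, 95 high; scanner unit and document cover on top, shut 157 high in all. An output tray juts out in front to x -228 (y -165 to 85), at most 23 above the table.
- scanner_unit (a joint): Angle (rad) of the scanner unit, the inner lid: ivory slab with the glass, 42 thick, 420 wide, carrying the document cover. 0 = shut on the base, grows as its front rises, about printer y through the hinge at printer (145, 0, 95); starts at 0.42 to 0.65. Stiff friction hinge: stays where left; must be pushed down fully home (1 to 6 N at the front edge; over 6 N lifts it).
- doc_cover (a joint): Angle (rad) of the document cover, the outer lid, relative to the scanner unit: off-white plate 20 thick, 420 wide, about 0.45 kg, grey panel inset on top. 0 = lying on the scanner unit, grows as its front rises, about printer y through its hinge, at printer (145, 0, 137) with the scanner unit shut. Swings freely and falls shut when let go. Lifting at the lip takes 2 to 3.5 N.
- lip (a point): Middle of the lower front edge of the cover's lip (edge rounded by 4), which overhangs the scanner unit's front by 12: 312 in front of the cover's hinge and level with it when the cover is shut. x points to the cover's hinge, z out of its top side; both turn with the cover. A dark strip 130 long on the top side marks the lip.
- scoop (a point): Finger scoop in the middle of the scanner unit's front face, under the cover's lip: room for fingers 140 wide, 32 high (up to the cover's underside), 30 deep from the face. This point: middle of its mouth, 16 below the cover's underside; moves with the scanner unit.
- cover_top (a point): Point on the top side of the document cover, in the middle of the width, 50 mm behind the front edge, 20 mm above the underside: a good place to press. Axes as for point lip.
- mug: Blue ceramic mug, 82 wide, 95 high, standing behind the printer. Origin: centre of its underside. Leave alone.
- tape_roll: Yellow roll of tape lying flat, 96 across, 19 high, in front of the printer. Origin: centre of its underside. Leave alone.
- old_cartridge: Used ink cartridge, black with a blue band, 62 x 21 x 46 high, lying in front of the printer. Origin: centre of its underside. Leave alone.

How it is judged:
By the outcome, as a careful person would: the job done as asked, in the order asked, and still so for the second after the job is handed in, while the arm keeps its last pose, push and grip.
It also fails if it takes over 51 s, if anything falls off the work surface, if the arm or the gripper's body presses on something with over 40 N, if the wrist force passes 120 N, or if a joint passes its speed limit or range.

### The arm

A 6-joint arm with a two-finger parallel gripper is mounted at the origin on the work surface. World frame = base frame: x ahead of the robot, y to its left, z up, the work surface at z = 0. Lengths are in mm, angles in rad, forces in N, time in s.
With the tool pointing down it reaches from about 350 to 875 mm from the base axis. Payload 4.2 kg.
Tool frame: the origin (TCP) lies on the centre line of the jaws, within the pads' length; the fingertips stand 14 mm ahead of it and the grasp point (between the pads) lies 5 mm behind it (tcp_to_tips is the distance from the TCP to the fingertips, in mm); z points along the fingers, y is the direction in which the jaws open and shut (so a half turn about z gives the same grasp; the last joint's range is limited). The gripper opens to 85 mm and grips with 20 to 120 N. Pads are 22 mm wide; open, the fingers measure 114 mm over their backs; the gripper's body (76 mm by 85 mm) begins 54 mm behind the grasp point. The pads swing forward as they close: fully open they stand 13 mm farther back than shut.
Start: joints at [1.404, 0.385, 0.008, 0, -1.194, -0.259], TCP at [258.122, 569.185, 245.312] pointing down, gripper open.
Joint ranges: [-3.14, 3.14], [-1.21, 2.06], [-1.07, 1.41], [-3.16, 2.05], [-2.99, -0.16], [-3.1, 3.1]. Speed limits (rad/s): [2.79, 2.79, 3.14, 3.14, 3.14, 3.14].

### API

Orientations are given as a unit quaternion [x, y, z, w].
In Python, from bench import read_state, get_image, job_done, tcp_to_tips gives the robot as it stands. The module is installed in compiled form; this text tells all that it offers.
- The arm moves only by the tool play_rows, never from a script. Its argument "targets" is a list of rows, each an object of numbers: "gripper": the gripper's target within -1 to 1 (shut at 1, half-way at 0, fully open at -1); "tx", "ty", "tz": the shift along the tool's x, y, z scaled (see below); "spin": the turn about the tool's z scaled (see below). A call has 1 to 12 rows; each row is the pose to reach, as a shift and turn from the pose commanded when the call began, along the tool's axes at that moment; what a row does not reach only later rows make up. The controller multiplies each number of a shift by 0.25 m and each number of a turn by pi/4 rad. A row lasts 1/8 s, in which the tool goes at most 62.5 mm and 10.7 degrees, less where a joint would pass 70% of its speed; a pose out of reach is approached as far as the arm can. A call with a number of a shift or a turn outside -1 to 1 is refused whole. A call with a gripper value outside its range is refused whole. The fingers move at their own pace and stop on an object; the grip force is fixed at half the most. Time passes only in rows, so rows that repeat a pose let the fingers close. It gives the time, the measured TCP pose, the force and the opening at its end, in the units of the state.
- read_state(): the state, without advancing time (a new reading comes with each control period).
- get_image(name): name is "side" or "top" or "wrist"; returns a dict with "frame" (400x640x3 uint8, red, green, blue), "depth" (400x640 float32, mm along the optical axis (not along the pixel's ray), 0 where there is no reading), "mtx" (3x3 intrinsics, pixels), "k1" (the pictures are not rectified: a ray, as slopes to the right and down, at radius r is drawn at 1 + k1 r^2 times it, then the intrinsics apply), "world_to_cam" (4x4, takes a point from world to camera coordinates). Camera axes: x right, y up, looking along -z (the intrinsics and any distortion apply to the point x, -y, -z); pixel columns grow to the right and rows downward; lengths in mm; the calibration is good to about 2 mm. A picture is of the moment at which its call begins.
- job_done(): hands the job in, once; it reports no verdict.
The state is a dict: "clock": time; "joints": joint angles; "joint_vel": joint speeds; "joint_efforts": joint torques, N m; "position": TCP position; "ee_rot": TCP orientation; "contact_force": force on the tool from outside, world axes, zero at the start; "wrist_torque": the same for the moment, N m; "gripper_width": finger opening in mm.
Only numpy, scipy, OpenCV 4.12 (cv2) and the standard library are available. Lean on these libraries where they do the work, as an engineer would, in place of code of your own. Each camera call takes 0.05 s, during which the arm holds its last target.

## Working session

There is one attempt and no reset: what is moved stays moved. The work goes in short steps, Python scripts to look and compute and a tool call to move; the robot and the scene stay as the last step left them, time stands still between calls to the robot, and variables do not carry over. Pictures are saved under pics/ and viewed, and the job is handed in when it is done.

Besides the shell and the picture viewer there is one more tool, called as name([rows], argument=value, ...), one row to a line, values as JSON. play_rows: Moves the arm, as the interface text tells. Its arguments: {"type":"object","properties":{"targets":{"type":"array","items":{"type":"object","properties":{"gripper":{"type":"number"},"tx":{"type":"number","minimum":-1,"maximum":1},"ty":{"type":"number","minimum":-1,"maximum":1},"tz":{"type":"number","minimum":-1,"maximum":1},"spin":{"type":"number","minimum":-1,"maximum":1}}}}},"required":["targets"]}

```bash
mkdir -p pics; ls
python3 - <<'E'
from bench import *
import cv2
s=read_state();print(s)
for n in("side","top","wrist"):
    d=get_image(n);cv2.imwrite(f"pics/{n}0.png",d["frame"][:,:,::-1]);print(n,d["mtx"].tolist(),d["k1"],d["world_to_cam"].round(3).tolist(),(d["depth"]>0).mean())
print(tcp_to_tips if not callable(tcp_to_tips) else tcp_to_tips())
E
```

```text
pics
{'clock': 0.0, 'joints': array([ 1.40358369e+00,  3.85540502e-01,  6.64342174e-03, -5.11993715e-04,
       -1.19397705e+00, -2.58596336e-01]), 'joint_vel': array([ 0.00135107,  0.0010232 , -0.00027741, -0.00058871,  0.00116456,
        0.001011  ]), 'joint_efforts': array([-2.48035767e-04, -3.92290378e+01,  1.88395035e+01,  4.18627068e+00,
       -4.69672916e-03, -8.60453362e-07]), 'position': array([257.9144496 , 568.70579337, 244.23618617]), 'ee_rot': array([ 9.77400805e-01, -2.11391887e-01, -1.90236796e-04,  1.04868770e-03]), 'contact_force': array([ 0.01208244, -0.5808125 ,  0.06367764]), 'wrist_torque': array([-0.02838129, -0.04368632, -0.02550418]), 'gripper_width': 85.70478939751264}
side [[399.8698063824963, 0.0, 317.3046885077713], [0.0, 399.8698063824963, 204.4633023784237], [0.0, 0.0, 1.0]] -0.0884679407809604 [[-0.076, 0.997, 0.005, -26.214], [-0.918, -0.071, 0.391, 488.906], [0.39, 0.025, 0.921, -1296.171], [0.0, 0.0, 0.0, 1.0]] 0.9958828125
top [[431.0923173404224, 0.0, 324.90198499438816], [0.0, 431.0923173404224, 203.34416493366115], [0.0, 0.0, 1.0]] -0.062064606717777214 [[0.002, -1.0, 0.021, 46.553], [0.992, 0.005, 0.123, -604.129], [-0.123, 0.021, 0.992, -957.294], [0.0, 0.0, 0.0, 1.0]] 0.9960625
wrist [[278.49030111352306, 0.0, 315.02427858045917], [0.0, 278.49030111352306, 197.55906172471043], [0.0, 0.0, 1.0]] -0.04624665194530629 [[-0.413, -0.911, 0.002, 623.643], [0.865, -0.392, -0.313, 40.042], [0.286, -0.127, 0.95, -380.97], [0.0, 0.0, 0.0, 1.0]] 0.99597265625
14.0
```

View pics/side0.png

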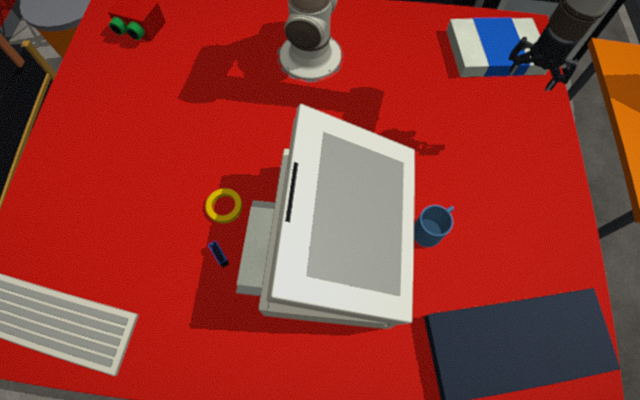

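View pics/top0.png

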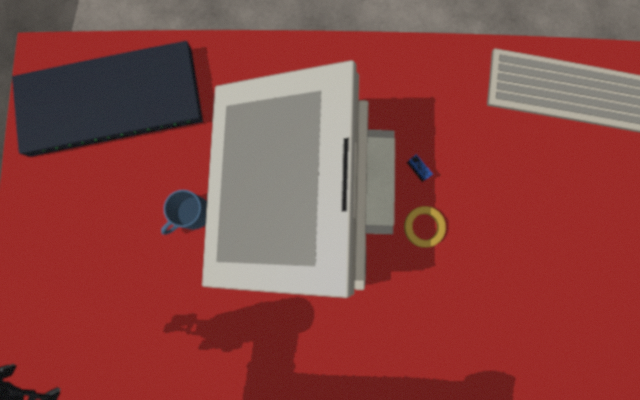

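View pics/wrist0.png

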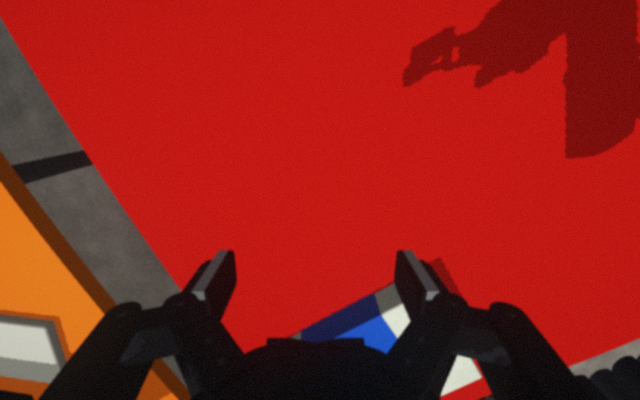

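The printer's front faces −y (right in the top view), and the scanner is raised with the cover closed on it. In the top view the dark lip strip runs from (346,138) to (345,210), the tray is at about (380,180), the tape at (425,227), the cartridge at (420,167) and the mug at (183,208). Next I'll fit the cover plane from depth.

```bash
cat > h.py <<'E'
import numpy as np,cv2
from bench import *
def cloud(d):
    h,w=d["depth"].shape;u,v=np.meshgrid(np.arange(w),np.arange(h))
    p=cv2.undistortPoints(np.stack([u,v],-1).reshape(-1,1,2).astype(float),d["mtx"],np.array([d["k1"],0,0,0,0.])).reshape(h,w,2)
    Z=d["depth"];c=np.stack([p[...,0]*Z,-p[...,1]*Z,-Z],-1)
    M=np.linalg.inv(d["world_to_cam"]);return c@M[:3,:3].T+M[:3,3]
def grey(d,lo=110):
    f=d["frame"].astype(int);return ((f.max(2)-f.min(2))<45)&(f.max(2)>lo)&(d["depth"]>0)
def fitplane(P,seed):
    a=seed
    for t in(15,6,4,4,4):
        c=P[a].mean(0);n=np.linalg.svd(P[a]-c,full_matrices=False)[2][2];n*=np.sign(n[2]);
        a=np.abs((P-c)@n)<t
    return c,n,a
def cover(name,ylim=(-330,330),zlo=140):
    d=get_image(name);P=cloud(d);m=grey(d)
    q=P[m];k=(q[:,2]>zlo)&(abs(q[:,1])<350)&(q[:,0]>250)&(q[:,0]<950);q=q[k]
    c,n,a=fitplane(q,np.ones(len(q),bool));q=q[a]
    e1=np.cross(n,[1,0,0]);e1/=np.linalg.norm(e1)  # roughly +-y
    if e1[1]<0:e1=-e1
    e2=np.cross(e1,n);
    uv=np.stack([(q-c)@e1,(q-c)@e2],-1)
    bx=cv2.boxPoints(cv2.minAreaRect(uv.astype(np.float32)))
    C=c+bx[:,:1]*e1+bx[:,1:]*e2
    return d,c,n,C,len(q)
E
python3 - <<'E'
from h import *
for s in("top","side"):
    d,c,n,C,k=cover(s);print(s,k,n.round(4),np.arccos(n[2]).round(4),np.degrees(np.arctan2(n[1],n[0])).round(2));print(C.round(1), [np.linalg.norm(C[i]-C[i-1]).round(1) for i in range(4)])
    P=cloud(d);f=d["frame"].astype(int)
    dk=(f.max(2)<70)&(P[...,2]>180)&(abs(P[...,1])<250)&(P[...,0]>350)&(P[...,0]<850)
    l,lab,st,_=cv2.connectedComponentsWithStats(dk.astype(np.uint8))
    for i in range(1,l):
        if st[i,4]>40: print("dark",st[i],P[lab==i].mean(0).round(1))
E
```

```text
top 30492 [0.0134 0.458  0.8889] 0.476 88.33
[[833.4   4.2 294.4]
 [414.2  16.2 294.5]
 [422.2 298.2 149.1]
 [841.4 286.3 148.9]] [np.float64(317.4), np.float64(419.4), np.float64(317.4), np.float64(419.4)]
dark [343 139   5  71 200] [623.7  19.9 293.7]
side 23725 [0.0148 0.4559 0.8899] 0.4737 88.14
[[834.2   5.3 294. ]
 [413.7  18.4 294.2]
 [422.4 300.5 149.6]
 [842.9 287.4 149.3]] [np.float64(317.1), np.float64(420.7), np.float64(317.1), np.float64(420.7)]
dark [286 163  11  58 173] [626.4  21.5 289.6]
```

play_rows([
  {"tx": 0.05, "ty": 0.03, "tz": -0.12, "spin": 0.05, "gripper": 1},
  {"tx": 0.15, "ty": 0.09, "tz": -0.3, "spin": 0.2, "gripper": 1},
  {"tx": 0.3, "ty": 0.17, "tz": -0.42, "spin": 0.4, "gripper": 1},
  {"tx": 0.5, "ty": 0.29, "tz": -0.46, "spin": 0.6, "gripper": 1},
  {"tx": 0.7, "ty": 0.4, "tz": -0.46, "spin": 0.8, "gripper": 1},
  {"tx": 0.9, "ty": 0.52, "tz": -0.46, "spin": 0.95, "gripper": 1},
  {"tx": 1, "ty": 0.58, "tz": -0.46, "spin": 1, "gripper": 1},
  {"tx": 1, "ty": 0.58, "tz": -0.46, "spin": 1, "gripper": 1},
])

```text
clock: 1.25
position: [426.7, 332.2, 360.5]
ee_rot: [0.821, -0.571, -0.0, -0.0]
contact_force: [0.4, 1.1, 0.6]
gripper_width: 0.0
```

```bash
cat >> h.py <<'E'
from scipy.spatial.transform import Rotation as Ro
W=-1.65
px=np.array([np.sin(np.radians(-W)),np.cos(np.radians(W))])
H=np.array([631.3,259.9])  # hinge
def rep(tgt=None,yaw=None):
    s=read_state();R=Ro.from_quat(s["ee_rot"]).as_matrix();a=np.degrees(np.arctan2(R[1,0],R[0,0]))
    print("t",round(s["clock"],2),"pos",s["position"].round(1),"z",R[:,2].round(3),"yaw",a.round(2),"F",s["contact_force"].round(2),"w",round(s["gripper_width"],1),"q",s["joints"].round(2))
    if tgt is not None:
        d=R.T@(np.array(tgt)-s["position"]);sp=((a-yaw+180)%360-180)
        print("units",(d/250).round(3),"spin",round(sp/45,3))
E
python3 - <<'E'
from h import *
rep((625.3,55.3,310),-91.65)
E
```

```text
t 1.25 pos [426.7 332.2 360.5] z [ 0.  0. -1.] yaw -69.58 F [0.42 1.12 0.63] w 0.0 q [ 0.96  0.18  0.01 -0.   -1.4  -0.61]
units [ 1.315 -0.358  0.202] spin 0.49
```

play_rows([
  {"tx": 0.1, "ty": -0.03, "tz": 0, "spin": 0.05, "gripper": 1},
  {"tx": 0.3, "ty": -0.08, "tz": 0, "spin": 0.2, "gripper": 1},
  {"tx": 0.5, "ty": -0.14, "tz": 0, "spin": 0.35, "gripper": 1},
  {"tx": 0.7, "ty": -0.2, "tz": 0, "spin": 0.45, "gripper": 1},
  {"tx": 0.9, "ty": -0.25, "tz": 0, "spin": 0.49, "gripper": 1},
  {"tx": 1, "ty": -0.28, "tz": 0, "spin": 0.49, "gripper": 1},
  {"tx": 1, "ty": -0.28, "tz": 0, "spin": 0.49, "gripper": 1},
])

```text
clock: 2.12
position: [580.0, 124.1, 359.4]
ee_rot: [-0.698, 0.717, 0.0, -0.001]
contact_force: [-0.3, 0.8, 0.4]
gripper_width: -0.0
```

Run:
```python
from h import *
rep((625.3,55.3,310),-91.65)
```

```text
t 2.12 pos [580.  124.1 359.4] z [-0.001 -0.    -1.   ] yaw -91.54 F [-0.34  0.79  0.41] w -0.0 q [ 0.48  0.28  0.13 -0.   -1.43 -0.51]
units [ 0.27  -0.189  0.198] spin 0.003
```

play_rows([
  {"tx": 0.1, "ty": -0.07, "tz": 0.05, "spin": 0, "gripper": 1},
  {"tx": 0.2, "ty": -0.15, "tz": 0.12, "spin": 0, "gripper": 1},
  {"tx": 0.27, "ty": -0.19, "tz": 0.2, "spin": 0, "gripper": 1},
  {"tx": 0.27, "ty": -0.19, "tz": 0.22, "spin": 0, "gripper": 1},
  {"tx": 0.27, "ty": -0.19, "tz": 0.23, "spin": 0, "gripper": 1},
  {"tx": 0.27, "ty": -0.19, "tz": 0.235, "spin": 0, "gripper": 1},
])

```text
clock: 2.88
position: [625.1, 57.1, 302.5]
ee_rot: [-0.699, 0.715, -0.0, 0.001]
contact_force: [-0.4, 0.1, 0.5]
gripper_width: 0.1
```

Run:
```python
from h import *
rep((625.3,55.3,290),-91.65)
d=get_image("side");cv2.imwrite("pics/side1.png",d["frame"][60:360,150:550,::-1].repeat(2,0).repeat(2,1)[:, :])
a=np.linspace(.475,0,11)
for x in a: 
    r=(-262*np.cos(x)+62*np.sin(x), 262*np.sin(x)+62*np.cos(x)); print(x.round(3),(H+r[0]*px).round(1),round(95+r[1],1))
```

```text
t 2.88 pos [625.1  57.1 302.5] z [ 0.002  0.    -1.   ] yaw -91.35 F [-0.4   0.08  0.53] w 0.1 q [ 0.35  0.36  0.11  0.   -1.32 -0.37]
units [ 0.007 -0.001  0.05 ] spin 0.007
0.475 [625.4  55.3] 270.0
0.428 [625.2  47.3] 260.0
0.38 [625.   39.7] 249.8
0.332 [624.8  32.6] 239.1
0.285 [624.6  26. ] 228.2
0.238 [624.4  19.9] 216.9
0.19 [624.2  14.4] 205.4
0.142 [624.1   9.5] 193.6
0.095 [624.    5.1] 181.6
0.047 [623.8   1.2] 169.4
0.0 [623.8  -2. ] 157.0
```

View pics/side1.png

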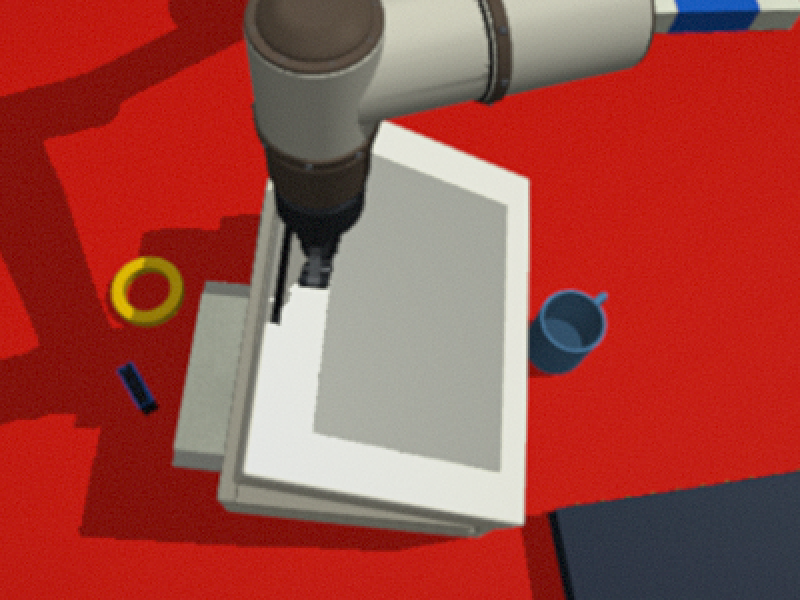

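The gripper is just above the cover behind the lip strip, with the tips at about (315,275) in the crop. I'm lowering it slowly to make contact.

play_rows([
  {"tz": 0.01, "tx": 0, "gripper": 1},
  {"tz": 0.02, "tx": 0, "gripper": 1},
  {"tz": 0.03, "tx": 0.003, "gripper": 1},
  {"tz": 0.04, "tx": 0.006, "gripper": 1},
  {"tz": 0.05, "tx": 0.01, "gripper": 1},
  {"tz": 0.06, "tx": 0.014, "gripper": 1},
])

```text
invalid input
```

play_rows([
  {"tx": 0, "ty": 0, "tz": 0.01, "spin": 0, "gripper": 1},
  {"tx": 0, "ty": 0, "tz": 0.02, "spin": 0, "gripper": 1},
  {"tx": 0.003, "ty": 0, "tz": 0.03, "spin": 0, "gripper": 1},
  {"tx": 0.006, "ty": 0, "tz": 0.04, "spin": 0, "gripper": 1},
  {"tx": 0.01, "ty": 0, "tz": 0.05, "spin": 0, "gripper": 1},
  {"tx": 0.014, "ty": 0, "tz": 0.06, "spin": 0, "gripper": 1},
])

```text
clock: 3.68
position: [625.2, 52.0, 287.5]
ee_rot: [-0.698, 0.716, -0.0, 0.0]
contact_force: [-2.3, 1.0, 4.4]
gripper_width: -0.0
```

Run:
```python
from h import *
rep()
```

```text
t 3.67 pos [625.2  52.  287.5] z [ 0.001 -0.    -1.   ] yaw -91.44 F [-2.25  0.97  4.43] w -0.0 q [ 0.34  0.36  0.08  0.   -1.29 -0.37]
```

play_rows([
  {"tx": 0.016, "ty": 0, "tz": 0.02, "spin": 0, "gripper": 1},
  {"tx": 0.032, "ty": 0, "tz": 0.04, "spin": 0, "gripper": 1},
  {"tx": 0.047, "ty": 0, "tz": 0.06, "spin": 0, "gripper": 1},
  {"tx": 0.062, "ty": 0, "tz": 0.08, "spin": 0, "gripper": 1},
  {"tx": 0.076, "ty": 0, "tz": 0.1, "spin": 0, "gripper": 1},
  {"tx": 0.09, "ty": 0, "tz": 0.12, "spin": 0, "gripper": 1},
])

```text
clock: 4.42
position: [624.6, 29.6, 256.1]
ee_rot: [-0.698, 0.716, 0.0, 0.0]
contact_force: [-0.3, -0.5, 3.6]
gripper_width: 0.1
```

Run:
```python
from h import *
rep()
```

```text
t 4.42 pos [624.6  29.6 256.1] z [ 0.  0. -1.] yaw -91.45 F [-0.34 -0.51  3.56] w 0.1 q [ 0.31  0.38  0.03 -0.   -1.22 -0.33]
```

play_rows([
  {"tx": 0.012, "ty": 0, "tz": 0.02, "spin": 0, "gripper": 1},
  {"tx": 0.024, "ty": 0, "tz": 0.04, "spin": 0, "gripper": 1},
  {"tx": 0.036, "ty": 0, "tz": 0.06, "spin": 0, "gripper": 1},
  {"tx": 0.047, "ty": 0, "tz": 0.08, "spin": 0, "gripper": 1},
  {"tx": 0.058, "ty": 0, "tz": 0.1, "spin": 0, "gripper": 1},
  {"tx": 0.068, "ty": 0, "tz": 0.12, "spin": 0, "gripper": 1},
  {"tx": 0.077, "ty": 0, "tz": 0.14, "spin": 0, "gripper": 1},
  {"tx": 0.086, "ty": 0, "tz": 0.16, "spin": 0, "gripper": 1},
  {"tx": 0.094, "ty": 0, "tz": 0.18, "spin": 0, "gripper": 1},
  {"tx": 0.102, "ty": 0, "tz": 0.2, "spin": 0, "gripper": 1},
  {"tx": 0.109, "ty": 0, "tz": 0.22, "spin": 0, "gripper": 1},
  {"tx": 0.112, "ty": 0, "tz": 0.23, "spin": 0, "gripper": 1},
])

```text
clock: 5.92
position: [623.8, 1.5, 198.7]
ee_rot: [-0.698, 0.716, -0.0, -0.0]
contact_force: [0.7, 0.5, 1.7]
gripper_width: 0.2
```

Run:
```python
from h import *
rep()
```

```text
t 5.92 pos [623.8   1.5 198.7] z [-0. -0. -1.] yaw -91.45 F [0.73 0.52 1.69] w 0.2 q [ 0.26  0.42 -0.06  0.   -1.09 -0.29]
```

play_rows([
  {"tx": 0.004, "ty": 0, "tz": 0.012, "spin": 0, "gripper": 1},
  {"tx": 0.007, "ty": 0, "tz": 0.024, "spin": 0, "gripper": 1},
  {"tx": 0.01, "ty": 0, "tz": 0.036, "spin": 0, "gripper": 1},
  {"tx": 0.012, "ty": 0, "tz": 0.048, "spin": 0, "gripper": 1},
  {"tx": 0.014, "ty": 0, "tz": 0.06, "spin": 0, "gripper": 1},
  {"tx": 0.015, "ty": 0, "tz": 0.072, "spin": 0, "gripper": 1},
  {"tx": 0.016, "ty": 0, "tz": 0.084, "spin": 0, "gripper": 1},
  {"tx": 0.016, "ty": 0, "tz": 0.092, "spin": 0, "gripper": 1},
])

```text
clock: 6.92
position: [623.7, -2.3, 175.8]
ee_rot: [-0.698, 0.716, 0.0, -0.0]
contact_force: [0.2, -2.1, 3.6]
gripper_width: 0.1
```

Run:
```python
from h import *
rep()
```

```text
t 6.92 pos [623.7  -2.3 175.8] z [-0. -0. -1.] yaw -91.45 F [ 0.24 -2.06  3.63] w 0.1 q [ 0.26  0.44 -0.09  0.   -1.04 -0.28]
```

play_rows([
  {"tx": 0, "ty": 0, "tz": 0.006, "spin": 0, "gripper": 1},
  {"tx": 0, "ty": 0, "tz": 0.012, "spin": 0, "gripper": 1},
  {"tx": 0, "ty": 0, "tz": 0.018, "spin": 0, "gripper": 1},
  {"tx": 0, "ty": 0, "tz": 0.018, "spin": 0, "gripper": 1},
])

```text
clock: 7.42
position: [623.7, -2.1, 171.5]
ee_rot: [-0.698, 0.716, 0.0, 0.0]
contact_force: [0.4, -1.2, 3.3]
gripper_width: -0.0
```

Run:
```python
from h import *
rep()
```

```text
t 7.42 pos [623.7  -2.1 171.5] z [-0.  0. -1.] yaw -91.45 F [ 0.4  -1.24  3.28] w -0.0 q [ 0.26  0.44 -0.1  -0.   -1.03 -0.28]
```

play_rows([
  {"tx": 0, "ty": 0, "tz": 0.004, "spin": 0, "gripper": 1},
  {"tx": 0, "ty": 0, "tz": 0.008, "spin": 0, "gripper": 1},
  {"tx": 0, "ty": 0, "tz": 0.012, "spin": 0, "gripper": 1},
  {"tx": 0, "ty": 0, "tz": 0.012, "spin": 0, "gripper": 1},
])

```text
clock: 7.92
position: [623.8, -2.2, 170.9]
ee_rot: [-0.698, 0.716, -0.001, 0.0]
contact_force: [-4.4, -0.5, 11.4]
gripper_width: -0.2
```

Run:
```python
from h import *
rep()
```

```text
t 7.92 pos [623.8  -2.2 170.9] z [ 0.001 -0.    -1.   ] yaw -91.4 F [-4.35 -0.48 11.35] w -0.2 q [ 0.26  0.44 -0.1   0.   -1.03 -0.28]
```

play_rows([
  {"tx": 0, "ty": 0, "tz": 0.004, "spin": 0, "gripper": 1},
  {"tx": 0, "ty": 0, "tz": 0.004, "spin": 0, "gripper": 1},
  {"tx": 0, "ty": 0, "tz": -0.02, "spin": 0, "gripper": 1},
  {"tx": 0, "ty": 0, "tz": -0.1, "spin": 0, "gripper": 1},
  {"tx": 0.05, "ty": 0, "tz": -0.15, "spin": 0, "gripper": 1},
  {"tx": 0.2, "ty": 0, "tz": -0.15, "spin": 0, "gripper": 1},
  {"tx": 0.35, "ty": 0, "tz": -0.15, "spin": 0, "gripper": 1},
  {"tx": 0.4, "ty": 0, "tz": -0.15, "spin": 0, "gripper": 1},
  {"tx": 0.4, "ty": 0, "tz": -0.15, "spin": 0, "gripper": 1},
])

```text
clock: 9.05
position: [620.9, -102.9, 205.6]
ee_rot: [-0.697, 0.717, 0.0, -0.0]
contact_force: [-0.1, 0.0, 0.2]
gripper_width: -0.1
```

Run:
```python
from h import *
rep()
for s in("top","side"):
    d,c,n,C,k=cover(s,zlo=125);print(s,k,n.round(4),np.arcsin(n[1]).round(4));print(C.round(1))
    cv2.imwrite(f"pics/{s}2.png",d["frame"][60:360,150:550,::-1].repeat(2,0).repeat(2,1))
```

```text
t 9.05 pos [ 620.9 -102.9  205.6] z [-0.001  0.    -1.   ] yaw -91.55 F [-0.06  0.03  0.15] w -0.1 q [ 0.09  0.42 -0.04 -0.   -1.11 -0.12]
top 3131 [0.3083 0.8762 0.3704] 1.068
[[773.7 -89.1 656.3]
 [361.2  54.1 660.8]
 [422.6 246.5 154.4]
 [835.1 103.3 149.9]]
side 1288 [0.3149 0.9057 0.2838] 1.133
[[468.6  44.7 607. ]
 [422.  202.1 156.3]
 [827.9  86.8  74.1]
 [874.5 -70.6 524.7]]
```

View pics/side2.png

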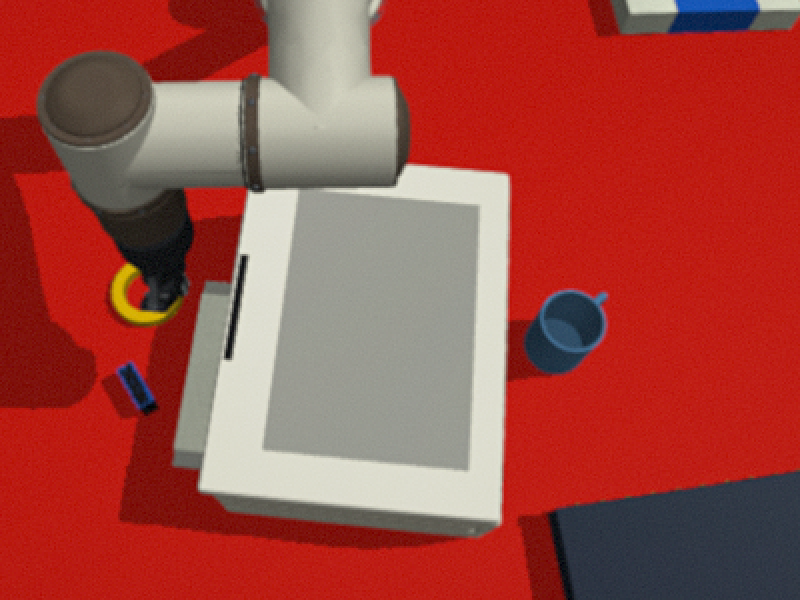

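View pics/top2.png

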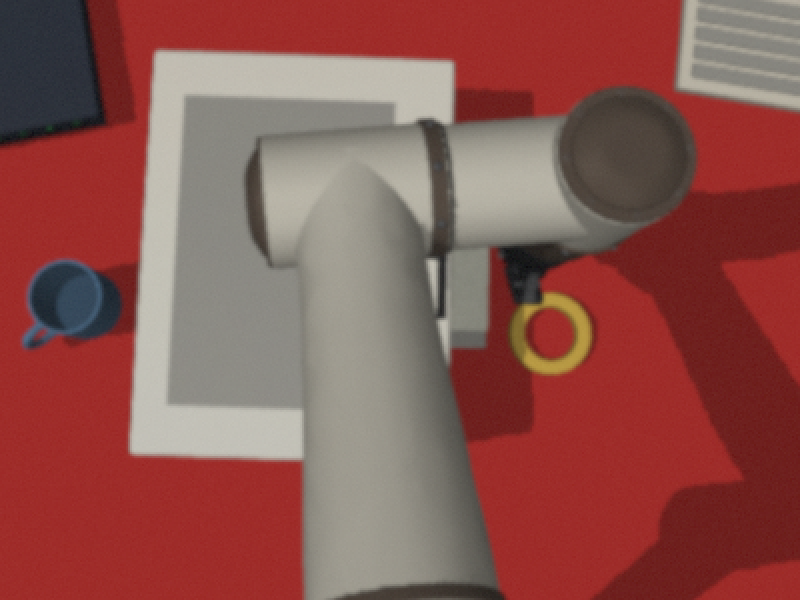

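The unit looks shut, and all three items are untouched. The plane fit picked up the arm, so I'll refit with it excluded.

```bash
sed -i 's/zlo=140):/zlo=140,zhi=900):/; s/k=(q\[:,2\]>zlo)/k=(q[:,2]>zlo)\&(q[:,2]<zhi)/' h.py
python3 - <<'E'
from h import *
for s in("top","side"):
    d,c,n,C,k=cover(s,zlo=125,zhi=190);print(s,k,n.round(4),np.arcsin(n[1]).round(4));print(C.round(1))
E
```

```text
top 16898 [-1.0e-04 -2.8e-03  1.0e+00] -0.0028
[[831.3 -57.6 157.3]
 [412.3 -45.4 157.3]
 [421.6 270.3 158.2]
 [840.6 258.  158.2]]
side 22529 [ 0.0011 -0.0044  1.    ] -0.0044
[[832.2 -57.3 156.7]
 [413.  -44.  157.2]
 [423.1 272.8 158.6]
 [842.3 259.5 158.1]]
```

play_rows([
  {"tx": 0, "ty": 0, "tz": 0.08, "spin": 0, "gripper": 1},
  {"tx": 0, "ty": 0, "tz": 0.2, "spin": 0, "gripper": 1},
  {"tx": 0, "ty": 0, "tz": 0.266, "spin": 0, "gripper": 1},
  {"tx": -0.06, "ty": 0, "tz": 0.266, "spin": 0, "gripper": 1},
  {"tx": -0.12, "ty": 0, "tz": 0.266, "spin": 0, "gripper": 1},
  {"tx": -0.14, "ty": 0, "tz": 0.266, "spin": 0, "gripper": 1},
  {"tx": -0.15, "ty": 0, "tz": 0.266, "spin": 0, "gripper": 1},
  {"tx": -0.16, "ty": 0, "tz": 0.266, "spin": 0, "gripper": 1},
  {"tx": -0.165, "ty": 0, "tz": 0.266, "spin": 0, "gripper": 1},
])

```text
clock: 10.38
position: [622.5, -63.5, 140.5]
ee_rot: [-0.698, 0.716, -0.001, -0.001]
contact_force: [2.3, -11.0, 1.3]
gripper_width: -0.1
```

Run:
```python
from h import *
rep()
```

```text
t 10.38 pos [622.5 -63.5 140.5] z [ 0.001 -0.004 -1.   ] yaw -91.46 F [  2.26 -10.99   1.27] w -0.1 q [ 0.16  0.47 -0.13  0.   -0.97 -0.19]
```

play_rows([
  {"tx": -0.004, "ty": 0, "tz": 0, "spin": 0, "gripper": 1},
  {"tx": -0.006, "ty": 0, "tz": -0.01, "spin": 0, "gripper": 1},
  {"tx": -0.006, "ty": 0, "tz": -0.02, "spin": 0, "gripper": 1},
  {"tx": -0.006, "ty": 0, "tz": -0.03, "spin": 0, "gripper": 1},
  {"tx": -0.006, "ty": 0, "tz": -0.04, "spin": 0, "gripper": 1},
])

```text
clock: 11.0
position: [622.5, -63.1, 149.9]
ee_rot: [-0.698, 0.717, -0.002, -0.001]
contact_force: [2.5, -10.6, -3.1]
gripper_width: 0.0
```

Run:
```python
from h import *
rep()
d,c,n,C,k=cover("side",zlo=125,zhi=190);print(k,n.round(4),np.arcsin(n[1]).round(4));print(C.round(1))
cv2.imwrite("pics/side3.png",d["frame"][60:360,150:550,::-1].repeat(2,0).repeat(2,1))
```

```text
t 11.0 pos [622.5 -63.1 149.9] z [ 0.    -0.004 -1.   ] yaw -91.54 F [  2.45 -10.55  -3.06] w 0.0 q [ 0.16  0.46 -0.12  0.01 -0.99 -0.19]
20829 [0.0022 0.0263 0.9997] 0.0263
[[833.9 -55.7 166.2]
 [414.5 -44.8 166.8]
 [422.7 271.7 158.5]
 [842.2 260.8 157.8]]
```

View pics/side3.png

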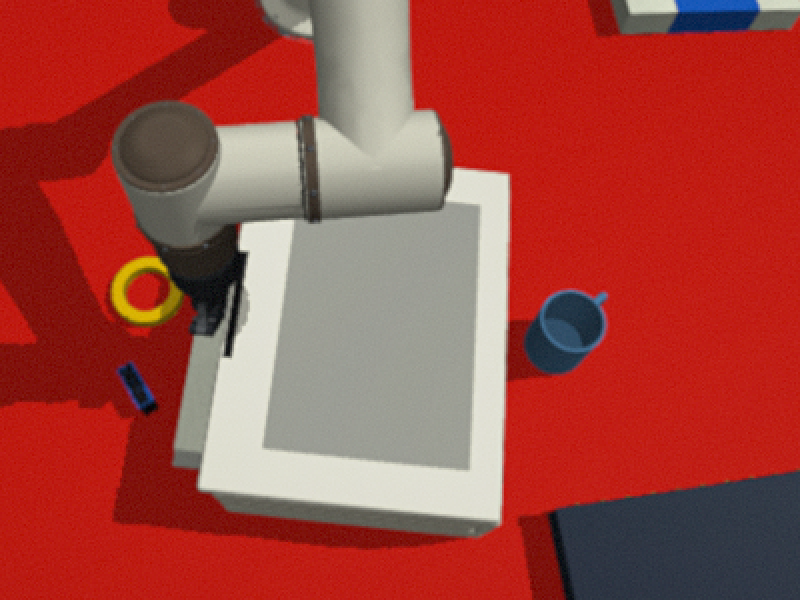

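play_rows([
  {"tx": -0.001, "ty": 0, "tz": -0.02, "spin": 0, "gripper": 1},
  {"tx": -0.003, "ty": 0, "tz": -0.04, "spin": 0, "gripper": 1},
  {"tx": -0.005, "ty": 0, "tz": -0.06, "spin": 0, "gripper": 1},
  {"tx": -0.007, "ty": 0, "tz": -0.08, "spin": 0, "gripper": 1},
  {"tx": -0.009, "ty": 0, "tz": -0.1, "spin": 0, "gripper": 1},
])

```text
clock: 11.68
position: [622.5, -61.1, 175.3]
ee_rot: [-0.698, 0.717, -0.002, -0.002]
contact_force: [1.1, -11.5, -1.8]
gripper_width: -0.1
```

Run:
```python
from h import *
rep()
d,c,n,C,k=cover("side",zlo=125,zhi=250);print(k,n.round(4),np.arcsin(n[1]).round(4));print(C.round(1))
```

```text
t 11.68 pos [622.5 -61.1 175.3] z [ 0.    -0.005 -1.   ] yaw -91.54 F [  1.13 -11.47  -1.81] w -0.1 q [ 0.16  0.44 -0.09  0.01 -1.04 -0.19]
21673 [0.0049 0.1073 0.9942] 0.1075
[[832.5 -53.2 191.4]
 [413.5 -39.8 192.1]
 [423.5 274.4 158.1]
 [842.5 260.9 157.5]]
```

play_rows([
  {"tx": -0.003, "ty": 0, "tz": -0.022, "spin": 0, "gripper": 1},
  {"tx": -0.006, "ty": 0, "tz": -0.044, "spin": 0, "gripper": 1},
  {"tx": -0.01, "ty": 0, "tz": -0.066, "spin": 0, "gripper": 1},
  {"tx": -0.014, "ty": 0, "tz": -0.088, "spin": 0, "gripper": 1},
  {"tx": -0.018, "ty": 0, "tz": -0.11, "spin": 0, "gripper": 1},
  {"tx": -0.022, "ty": 0, "tz": -0.132, "spin": 0, "gripper": 1},
  {"tx": -0.028, "ty": 0, "tz": -0.154, "spin": 0, "gripper": 1},
])

```text
clock: 12.6
position: [622.7, -54.1, 214.3]
ee_rot: [-0.698, 0.717, -0.002, -0.002]
contact_force: [1.4, -11.7, 0.1]
gripper_width: 0.1
```

Run:
```python
from h import *
rep()
d,c,n,C,k=cover("side",zlo=125,zhi=270);print(k,n.round(4),np.arcsin(n[1]).round(4));print(C.round(1))
```

```text
t 12.6 pos [622.7 -54.1 214.3] z [ 0.    -0.005 -1.   ] yaw -91.55 F [  1.43 -11.73   0.14] w 0.1 q [ 0.17  0.41 -0.04  0.01 -1.12 -0.2 ]
22853 [0.0085 0.2325 0.9726] 0.2347
[[832.6 -44.  230.2]
 [413.9 -30.6 230.7]
 [423.7 276.4 157.2]
 [842.4 263.  156.8]]
```

play_rows([
  {"tx": -0.005, "ty": 0, "tz": -0.022, "spin": 0, "gripper": 1},
  {"tx": -0.011, "ty": 0, "tz": -0.044, "spin": 0, "gripper": 1},
  {"tx": -0.018, "ty": 0, "tz": -0.066, "spin": 0, "gripper": 1},
  {"tx": -0.025, "ty": 0, "tz": -0.088, "spin": 0, "gripper": 1},
  {"tx": -0.032, "ty": 0, "tz": -0.11, "spin": 0, "gripper": 1},
  {"tx": -0.04, "ty": 0, "tz": -0.132, "spin": 0, "gripper": 1},
  {"tx": -0.048, "ty": 0, "tz": -0.154, "spin": 0, "gripper": 1},
  {"tx": -0.056, "ty": 0, "tz": -0.176, "spin": 0, "gripper": 1},
])

```text
clock: 13.65
position: [623.1, -39.7, 258.6]
ee_rot: [-0.697, 0.717, -0.002, -0.001]
contact_force: [1.6, -9.5, 1.6]
gripper_width: -0.2
```

Run:
```python
from h import *
rep()
d,c,n,C,k=cover("side",zlo=125,zhi=310);print(k,n.round(4),np.arcsin(n[1]).round(4));print(C.round(1))
```

```text
t 13.65 pos [623.1 -39.7 258.6] z [ 0.001 -0.005 -1.   ] yaw -91.56 F [ 1.56 -9.48  1.61] w -0.2 q [ 0.2   0.37  0.02  0.01 -1.22 -0.23]
23635 [0.0127 0.3752 0.9268] 0.3846
[[833.8 -26.8 274. ]
 [414.6 -14.4 274.7]
 [423.  278.6 156. ]
 [842.2 266.2 155.2]]
```

play_rows([
  {"tx": -0.008, "ty": 0, "tz": -0.02, "spin": 0, "gripper": 1},
  {"tx": -0.017, "ty": 0, "tz": -0.04, "spin": 0, "gripper": 1},
  {"tx": -0.026, "ty": 0, "tz": -0.06, "spin": 0, "gripper": 1},
  {"tx": -0.036, "ty": 0, "tz": -0.08, "spin": 0, "gripper": 1},
  {"tx": -0.046, "ty": 0, "tz": -0.1, "spin": 0, "gripper": 1},
  {"tx": -0.057, "ty": 0, "tz": -0.12, "spin": 0, "gripper": 1},
  {"tx": -0.068, "ty": 0, "tz": -0.14, "spin": 0, "gripper": 1},
  {"tx": -0.079, "ty": 0, "tz": -0.16, "spin": 0, "gripper": 1},
])

```text
clock: 14.7
position: [623.7, -19.6, 299.0]
ee_rot: [-0.697, 0.717, -0.002, -0.001]
contact_force: [1.0, -8.4, 2.8]
gripper_width: -0.3
```

Run:
```python
from h import *
rep()
d,c,n,C,k=cover("side",zlo=125,zhi=340);print(k,n.round(4),np.arcsin(n[1]).round(4));print(C.round(1))
cv2.imwrite("pics/side4.png",d["frame"][60:360,150:550,::-1].repeat(2,0).repeat(2,1))
```

```text
t 14.7 pos [623.7 -19.6 299. ] z [ 0.002 -0.005 -1.   ] yaw -91.56 F [ 1.05 -8.43  2.79] w -0.3 q [ 0.23  0.35  0.09  0.01 -1.31 -0.26]
23263 [0.0165 0.5055 0.8627] 0.53
[[834.1  -4.5 313.7]
 [415.1   8.6 314. ]
 [423.5 282.1 153.6]
 [842.6 269.  153.3]]
```

View pics/side4.png

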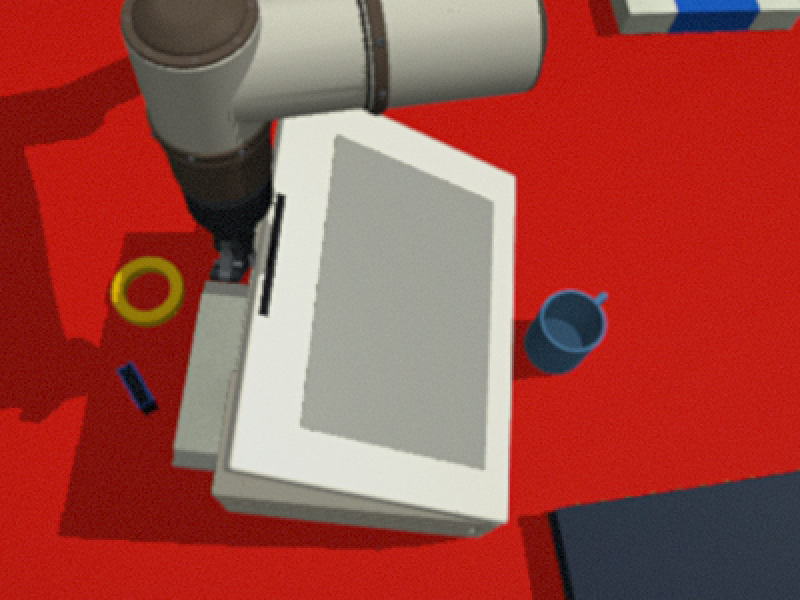

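play_rows([
  {"tx": -0.012, "ty": 0, "tz": -0.02, "spin": 0, "gripper": 1},
  {"tx": -0.025, "ty": 0, "tz": -0.04, "spin": 0, "gripper": 1},
  {"tx": -0.038, "ty": 0, "tz": -0.06, "spin": 0, "gripper": 1},
  {"tx": -0.052, "ty": 0, "tz": -0.08, "spin": 0, "gripper": 1},
  {"tx": -0.066, "ty": 0, "tz": -0.1, "spin": 0, "gripper": 1},
  {"tx": -0.081, "ty": 0, "tz": -0.12, "spin": 0, "gripper": 1},
  {"tx": -0.096, "ty": 0, "tz": -0.14, "spin": 0, "gripper": 1},
  {"tx": -0.112, "ty": 0, "tz": -0.16, "spin": 0, "gripper": 1},
  {"tx": -0.112, "ty": 0, "tz": -0.16, "spin": 0, "gripper": 1},
])

```text
clock: 15.88
position: [624.5, 9.1, 339.5]
ee_rot: [-0.698, 0.716, -0.002, -0.0]
contact_force: [1.0, -7.0, 3.7]
gripper_width: 0.0
```

Run:
```python
from h import *
rep()
d,c,n,C,k=cover("side",zlo=125,zhi=380);print(k,n.round(4),np.arcsin(n[1]).round(4));print(C.round(1))
cv2.imwrite("pics/side5.png",d["frame"][60:360,150:550,::-1].repeat(2,0).repeat(2,1))
d,c,n,C,k=cover("top",zlo=125,zhi=380);print(k,n.round(4));
cv2.imwrite("pics/top5.png",d["frame"][60:360,150:550,::-1].repeat(2,0).repeat(2,1))
```

```text
t 15.88 pos [624.5   9.1 339.5] z [ 0.003 -0.004 -1.   ] yaw -91.53 F [ 1.01 -6.99  3.68] w 0.0 q [ 0.28  0.34  0.17  0.   -1.4  -0.3 ]
21421 [0.0202 0.6368 0.7708] 0.6903
[[836.   27.2 352.7]
 [416.8  39.1 353.9]
 [423.2 284.1 151.3]
 [842.4 272.1 150.2]]
806 [ 0.2507 -0.9522  0.1745]
```

View pics/side5.png

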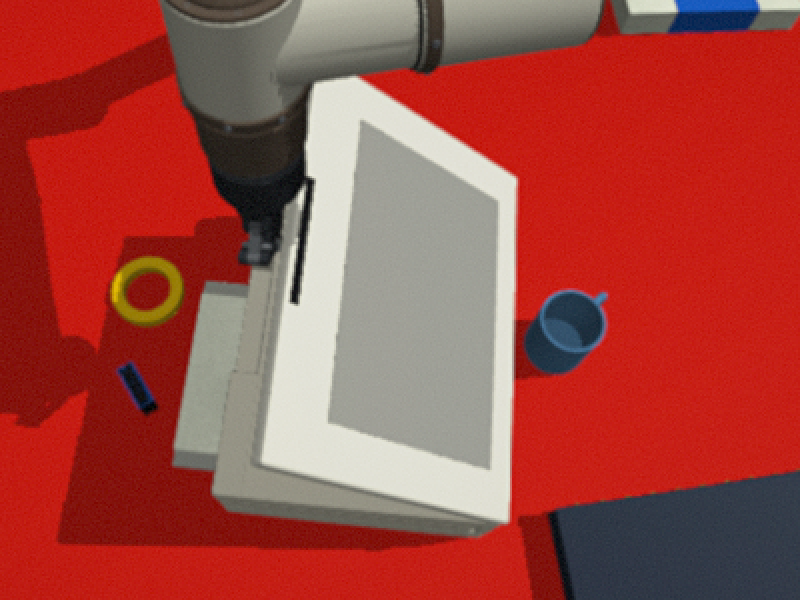

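View pics/top5.png

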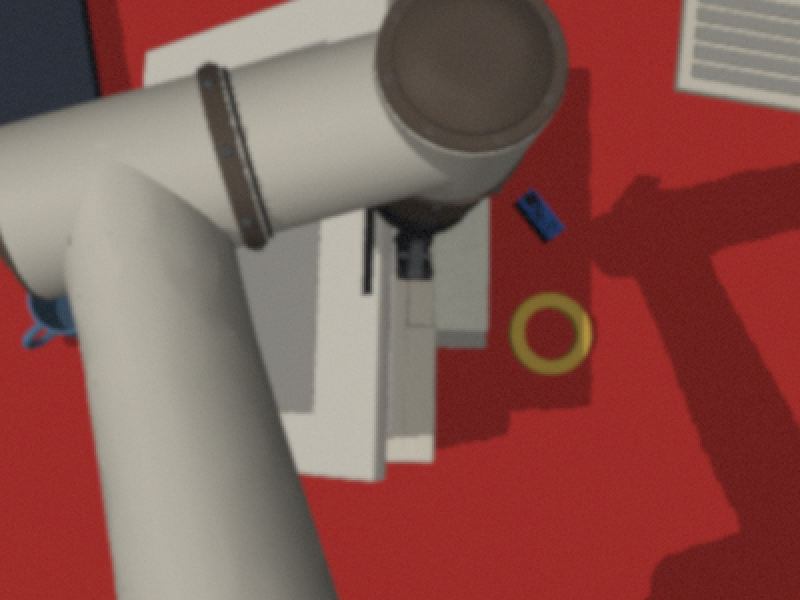

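play_rows([
  {"tx": 0.002, "ty": 0, "tz": 0, "spin": 0, "gripper": 1},
  {"tx": 0.002, "ty": 0, "tz": 0, "spin": 0, "gripper": 1},
  {"tx": 0.002, "ty": 0, "tz": 0, "spin": 0, "gripper": 1},
  {"tx": 0.002, "ty": 0, "tz": 0, "spin": 0, "gripper": 1},
  {"tx": 0.002, "ty": 0, "tz": 0, "spin": 0, "gripper": 1},
  {"tx": 0.002, "ty": 0, "tz": 0, "spin": 0, "gripper": 1},
  {"tx": 0.002, "ty": 0, "tz": 0, "spin": 0, "gripper": 1},
  {"tx": 0.002, "ty": 0, "tz": 0, "spin": 0, "gripper": 1},
  {"tx": 0.002, "ty": 0, "tz": 0, "spin": 0, "gripper": 1},
  {"tx": 0.002, "ty": 0, "tz": 0, "spin": 0, "gripper": 1},
])

```text
clock: 17.23
position: [624.5, 8.5, 338.9]
ee_rot: [-0.697, 0.717, -0.002, -0.0]
contact_force: [1.7, -5.3, 2.7]
gripper_width: -0.3
```

Run:
```python
from h import *
rep()
d,c,n,C,k=cover("side",zlo=125,zhi=380);print(k,n.round(4),np.arctan2(n[1],n[2]).round(4));print(C.round(1))
P=cloud(d);m=grey(d,60)
d2=get_image("top");P2=cloud(d2);m2=grey(d2,60)
for Q in (P[m],P2[m2]):
    # scanner unit top: strip just behind its front edge, all along width
    r=(Q[:,:2]-H)@px; w=(Q[:,:2]-H)@np.array([px[1],-px[0]])
    for a,b in((-298,-285),(-285,-265),(-265,-240)):
        for lo,hi in((-205,-90),(-60,60),(90,205)):
            k=(r>a)&(r<b)&(w>lo)&(w<hi)&(Q[:,2]>100)&(Q[:,2]<200)
            if k.sum()>8: print(a,lo,k.sum(),np.median(Q[k,2]).round(1))
```

```text
t 17.23 pos [624.5   8.5 338.9] z [ 0.003 -0.003 -1.   ] yaw -91.55 F [ 1.73 -5.3   2.67] w -0.3 q [ 0.27  0.34  0.17  0.   -1.4  -0.3 ]
21455 [0.0203 0.6348 0.7724] 0.688
[[835.6  25.8 352.8]
 [416.5  38.9 353.1]
 [424.  284.9 150.7]
 [843.1 271.9 150.4]]
-298 -60 247 104.7
-298 90 304 136.4
-285 -60 315 105.4
-285 90 472 136.6
-265 -205 18 136.2
-265 -60 73 136.6
-265 90 219 136.8
-298 -205 355 137.0
-298 -60 113 104.7
-285 -205 552 137.0
-285 -60 149 105.2
-265 -205 385 137.1
-265 -60 167 137.2
```

```bash
python3 -c "
from bench import *
print(job_done())"
```

```text
the job is handed in; nothing more can be done
None
```

The job is handed in: the scanner unit is shut on the printer, and the arm is holding the document cover up at about 39.4°. The total time was about 17 s of the 51 s allowed.

- **Lowering:** I pressed the scanner unit down along its arc with the closed fingertips on the cover, at roughly 2–4 N. At the end I pressed with at least 11 N to seat it. The cover then measured level, within 0.3° and with its top at 157–158 mm.
- **Lifting:** The tool can only point straight down, so it could not reach under the lip. Instead I pushed the closed fingers against the lip's front edge with 5–12 N and raised the cover by friction, following its arc.
- **Last checks:**
  - After a hold of over 1 s the cover was at 0.688 rad (39.4°), compared with 0.690 before I eased the push slightly.
  - The scanner unit's top near its front edge measured 136–137 mm in both views, which is shut. The finger scoop itself reads 105 mm, as expected.
  - The measured push was about 5 N.
  - The mug, tape and cartridge looked untouched in the pictures; I did not measure their positions.

Two cover fits failed because the arm blocked the view. Just after the lowering, both cameras' fits picked up the arm; I redid them with it excluded. At the end the top view was blocked, so the final cover angle comes from the side camera only.

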